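# Lock the paper stop into the desk rail

## Robot

A 7-joint arm with a two-finger parallel gripper is mounted at the origin on the work surface. World frame = base frame: x ahead of the robot, y to its left, z up, the work surface at z = 0. Lengths are in m, angles in degrees, forces in N, time in s.
With the tool pointing down it reaches from about 0.425 to 0.975 m from the base axis. Payload 16.7 kg.
Tool frame: the origin (TCP) lies at the very end of the fingers, on their centre line; the grasp point (between the pads) lies 19 mm behind it; z points along the fingers, y is the direction in which the jaws open and shut (so a half turn about z gives the same grasp; the last joint's range is limited). The gripper opens to 85 mm and grips with 20 to 120 N. Pads are 22 mm wide; open, the fingers measure 114 mm over their backs; the gripper's body (76 mm by 85 mm) begins 54 mm behind the grasp point. The pads swing forward as they close: fully open they stand 13 mm farther back than shut.
Start: joints at [-82.993, 24.414, 4.234, 92.017, -1.954, 63.644, -3.845], TCP at [0.181, 0.65, 0.231] pointing down, gripper open.
Joint ranges: [-163.25, 163.25], [-28.42, 122.38], [-70.27, 78.77], [12.13, 141.07], [-58.53, 238.53], [9.26, 117.41], [-156.51, 156.51]. Speed limits (degrees/s): [108.29, 108.29, 136.94, 136.94, 172.46, 172.46, 172.46].

## Interface

Orientations are given as [roll, pitch, yaw] about the fixed x, y, z axes, in that order (R = Rz(yaw) Ry(pitch) Rx(roll)).
In Python, from cell import arm gives the robot as it stands.
- The arm moves only by the shell command python3 -m crank 'ROWS' [OPENING] [FORCE]. ROWS is JSON, a list of rows, each a list of 2 entries, a list of its own where there are three numbers: the shift along the tool's x, y, z in mm, then the turn about the tool's z in degrees. In form: [[[x, y, z], twist], ...]. A call has 1 to 5 rows; each row shifts and turns the commanded pose from where the row before left it, along the tool's axes as they then stand; what a row does not reach is not made up. A row lasts 1/8 s, in which the tool goes at most 62.5 mm and 10.7 degrees, less where a joint would pass 70% of its speed; a pose out of reach is approached as far as the arm can. A call is refused whole if a number of a shift passes 62.5 or a number of a turn 10.7, either way. A call with a gripper value outside its range is refused whole. OPENING is the closure, from -1 (fully open) to 1 (shut), set as the call begins (- or left out, the last holds). The fingers move at their own pace and stop on an object; FORCE is the grip in N (left out, the last holds). Time passes only in rows, so rows that do not move let the fingers close. It gives the time, the measured TCP pose, the force and the opening at its end, in the units of the state.
- arm.get_state(): the state, without advancing time (a new reading comes with each control period).
- arm.snapshot(name): name is "side" or "top"; returns the picture (420x560x3 uint8, red, green, blue); there is no depth.
- arm.calibration(name): a dict with "camera_matrix" (3x3 intrinsics, pixels), "k1" (the pictures are not rectified: a ray, as slopes to the right and down, at radius r is drawn at 1 + k1 r^2 times it, then the intrinsics apply), "T" (4x4, takes a point from camera to world coordinates). Camera axes: x right, y down, z forward; pixel columns grow to the right and rows downward; lengths in m; the calibration is good to about 2 mm. A picture is of the moment at which its call begins. calibration takes no time and is no camera call.
- arm.finish_job(): hands the job in, once; it reports no verdict.
The state is a dict: "clock": time; "qpos": joint angles; "dq": joint speeds; "joint_torque": joint torques, N m; "position": TCP position; "ee_rot": TCP orientation; "contact_force": force on the tool from outside, world axes, zero at the start; "moment": the same for the moment, N m; "opening": opening from 0.0 (shut) to 1.0 (fully open).
Only numpy, scipy, OpenCV 4.12 (cv2) and the standard library are available. Lean on these libraries where they do the work, as an engineer would, in place of code of your own. Each camera call takes 0.05 s, during which the arm holds its last target. There are 200 camera calls.

## Task

Take the orange paper stop out of its grey caddy and fit it to the desk's accessory rail between the black marks, to keep the papers from sliding: drop its T-shaped foot lengthways into the slot, press it down gently against the spring inside just far enough that it will turn, never forcing it down or up, twist it a quarter turn so that the foot locks across the slot, then let go. Leave it standing upright and leave the other things on the desk where they are.

Things in the scene. Friction and masses are not known exactly. Their poses are not given: they have to be found in the camera images.
- stop: Orange paper stop, 83 mm tall, about 140 g, upright in the caddy. Origin: under its foot's centre, z up. Steel T-foot 34 (x) x 14 (y) mm, z 0-7 mm; round neck 13 mm across, z 7-37; collar 40 mm across, z 37-43; flat paddle 14 (x) x 36 (y) mm, z 43-83: grip it across the 14 mm (along x), fingertips just above or on the collar.
- stop_grip (a point): Middle of the stop's paddle, on its axis 65 mm above the foot's underside. Axes as the stop's.
- caddy: Grey block 64 x 64 x 44 mm fixed to the desk, with an open pocket 42 (its x) x 24 (its y) mm in which the stop hangs by its collar, foot along the caddy's x within a few degrees, foot's underside 7 mm above the desk. Lift the stop straight up 45 mm to clear it. Origin: under its centre.
- rail: Aluminium T-slot rail fixed to the desk, 296 mm long (its y), 64 mm wide, 44 mm high. Origin: under its centre. Slot in its top along y, 18 mm wide, centred on x = 0. Black marks across it at y = -35 and +35 mm. Blue headset hook, to 114 mm above the desk, fixed at y = +115 mm. In the slot, steel lips (also 18 mm apart) and below them a wider channel, 44 mm, where the foot can turn.
- rail_mid (a point): Middle of the slot mouth, 44 mm above the desk, midway between the marks; axes as the rail's. Lips and the sprung bed beneath them were set by somebody at an unknown, fixed height: the lips' underside is 12 to 26 mm below this point, unseen. A foot dropped in rests on the bed with its top 3 mm up between the lips, unable to turn until pressed down at least 3 mm more.
- rail_press (a point): Point 60 mm above the slot's middle. Feel of the spring: starts at 1.5 N, adds 2 N per mm; the foot can turn from about 7.5 N, 8.5 to 12 N is comfortable; hard end after 4.5 mm (10.5 N); 25 N, or pulling up 10 N, harms it. Turns either way, with no end stop at the quarter turn. Eased off, the spring lifts the turned foot against the lips and clamps it.
- carton: White carton 85 x 65 x 34 mm, loose bystander. Origin under its centre.
- phone: White phone with black screen, 145 x 70 x 9 mm, lying flat, loose bystander. Origin under its centre.
- crocodile: Green toy crocodile, about 200 mm long, 35 mm high, loose bystander. Origin under its middle.
- mug: Blue mug, 80 mm across, 90 mm high, loose bystander. Origin under its centre.
- stapler: Red and black stapler, 130 x 32 x 45 mm, loose bystander. Origin under its centre.
- tape: Amber roll of tape, 64 mm across, 19 mm high, lying flat, loose bystander. Origin under its centre.
Mind the look-alikes: they are no part of the job. Of the things like the stop, leave any that is purple; of the rest the smaller one is meant.

How it is judged:
By the outcome, as a careful person would: the job done as asked, in the order asked, and still so for the second after the job is handed in, with the robot touching nothing.
It also fails if it takes over 70 s, if anything falls off the work surface, if the arm or the gripper's body presses on something with over 40 N, if the wrist force passes 120 N, or if a joint passes its speed limit or range.

## Working session

There is one attempt and no reset: what is moved stays moved. The work goes in short steps, Python scripts to look and compute and a shell command to move; the robot and the scene stay as the last step left them, time stands still between calls to the robot, and variables do not carry over. Pictures are saved under pics/ and viewed, about 8 in all and at most 12, crops included, and the job is handed in when it is done.

```bash
mkdir -p pics; cat > h.py <<'E'
import numpy as np, cv2
from cell import arm
from scipy.spatial.transform import Rotation as R
def snap(n,f):
    im=arm.snapshot(n)[:,:,::-1].copy(); cv2.imwrite('pics/'+f,im); return im
def ray(n,u,v):
    c=arm.calibration(n);K=np.array(c['camera_matrix']);T=np.array(c['T'])
    p=cv2.undistortPoints(np.array([[[u,v]]],float),K,np.array([c['k1'],0,0,0.]))[0,0]
    return T[:3,3],T[:3,:3]@np.array([p[0],p[1],1])
def atz(n,u,v,z):
    o,d=ray(n,u,v); return o+d*(z-o[2])/d[2]
def proj(n,P):
    c=arm.calibration(n);K=np.array(c['camera_matrix']);T=np.linalg.inv(np.array(c['T']))
    return cv2.projectPoints(np.atleast_2d(np.array(P,float)),cv2.Rodrigues(T[:3,:3])[0],T[:3,3],K,np.array([c['k1'],0,0,0.]))[0][:,0]
def st():
    s=arm.get_state()
    for k in ('clock','position','ee_rot','contact_force','moment','opening','qpos'): print(k,np.round(s[k],4))
E
python3 - <<'E'
from h import *
st()
for n in('top','side'):
    im=snap(n,n+'0.png'); cv2.imwrite('pics/'+n+'0b.png',cv2.resize(im,(800,600),interpolation=cv2.INTER_CUBIC)); c=arm.calibration(n);print(c)
E
```

```text
clock 0.0
position [0.1811 0.6498 0.2306]
ee_rot [-1.799266e+02  4.600000e-03  1.644288e+02]
contact_force [ 0.6706  0.2651 -0.6542]
moment [-0.0524  0.0287  0.0141]
opening 1.0007
qpos [-82.9939  24.4494   4.2299  92.0526  -1.954   63.6436  -3.8433]
{'camera_matrix': array([[487.84310506,   0.        , 277.16392878],
       [  0.        , 487.84310506, 216.43475222],
       [  0.        ,   0.        ,   1.        ]]), 'k1': -0.16611536530787682, 'T': array([[-2.66996945e-03, -9.95833438e-01,  9.11517123e-02,
         4.30179162e-01],
       [-9.99996332e-01,  2.70038806e-03,  2.10386233e-04,
        -2.08826262e-02],
       [-4.55654641e-04, -9.11508163e-02, -9.95836995e-01,
         1.46485966e+00],
       [ 0.00000000e+00,  0.00000000e+00,  0.00000000e+00,
         1.00000000e+00]])}
{'camera_matrix': array([[509.14031965,   0.        , 280.35350006],
       [  0.        , 509.14031965, 207.45826005],
       [  0.        ,   0.        ,   1.        ]]), 'k1': -0.08613649695812237, 'T': array([[ 0.99159785, -0.08153784,  0.10042556,  0.40913412],
       [-0.12810065, -0.5109329 ,  0.85002223, -1.04855239],
       [-0.01799826, -0.85574479, -0.51708501,  0.74137261],
       [ 0.        ,  0.        ,  0.        ,  1.        ]])}
```

View pics/top0b.png

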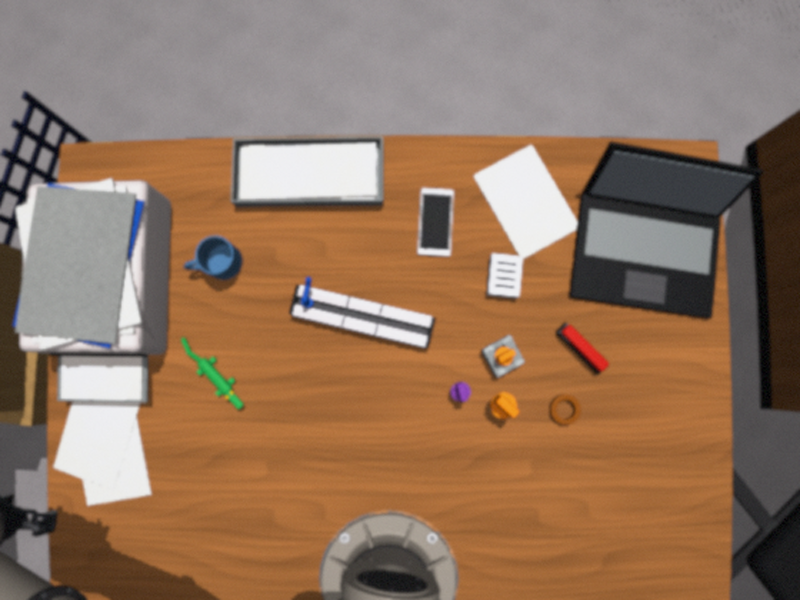

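View pics/side0b.png

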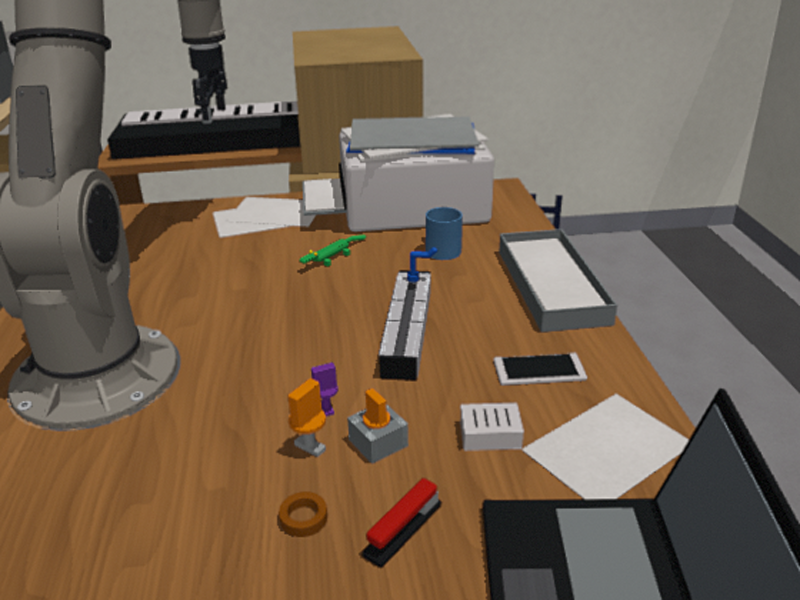

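The top view shows the rail around (362,317) and the caddy with the small orange stop at (503,357), in 800 px scale. The larger orange one at (504,405) and the purple one at (460,392) are look-alikes. I'll enlarge both views.

```bash
python3 - <<'E'
from h import *
a=cv2.imread('pics/top0.png');b=cv2.imread('pics/side0.png')
x=cv2.resize(a[190:270,195:375],None,fx=4.4,fy=4.4,interpolation=cv2.INTER_CUBIC)
cv2.imwrite('pics/c1.png',x)
# side: caddy crop and rail crop side by side, scale 5
y=cv2.resize(b[260:330,230:300],(560,560),interpolation=cv2.INTER_CUBIC)
cv2.imwrite('pics/c2.png',y)
E
```

```text
(no output)
```

View pics/c1.png

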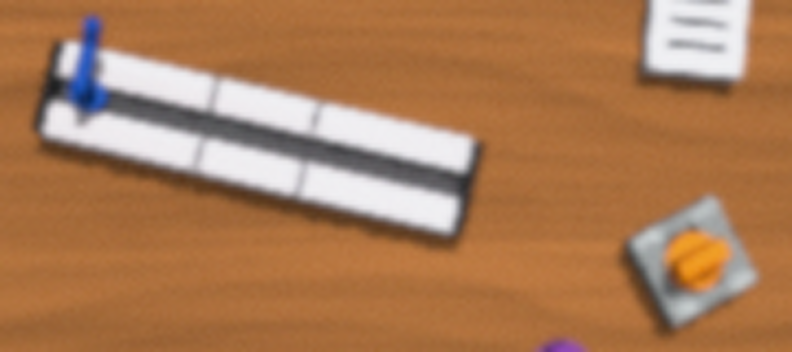

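View pics/c2.png

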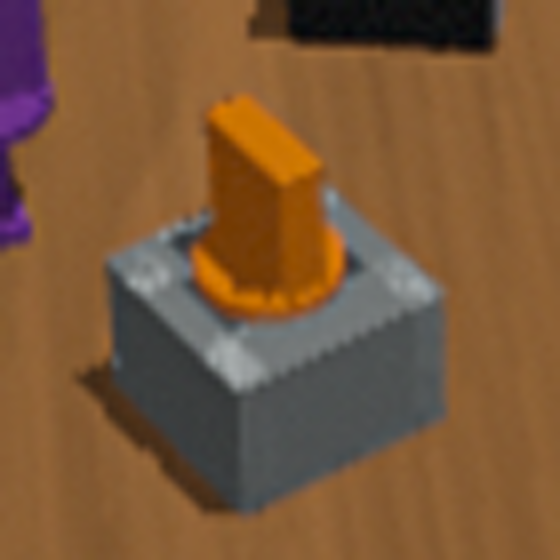

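```bash
cat > m.py <<'E'
from h import *
from scipy.optimize import least_squares
c1=lambda x,y:((x+.5)/4.4-.5+195,(y+.5)/4.4-.5+190)
c2=lambda x,y:((x+.5)/8-.5+230,(y+.5)/8-.5+260)
sb=lambda x,y:((x+.5)*.7-.5,(y+.5)*.7-.5)
def fit(obs,x0):
    def f(p):
        c,s=np.cos(p[2]),np.sin(p[2]);r=[]
        for n,uv,l in obs:
            P=[p[0]+c*l[0]-s*l[1],p[1]+s*l[0]+c*l[1],l[2]]
            r+=list(proj(n,P)[0]-uv)
        return np.array(r)
    q=least_squares(f,x0,loss='soft_l1'); print(np.round(q.x[:2],4),np.degrees(q.x[2]).round(2));print(f(q.x).reshape(-1,2).round(1).tolist()); return q.x
h=.044
rt=[('top',c1(62,40),(.032,.148,h)),('top',c1(38,136),(-.032,.148,h)),('top',c1(480,142),(.032,-.148,h)),('top',c1(457,238),(-.032,-.148,h)),
('top',c1(217,79),(.032,.035,h)),('top',c1(196,170),(-.032,.035,h)),('top',c1(321,103),(.032,-.035,h)),('top',c1(299,196),(-.032,-.035,h))]
rs=[('side',sb(380,359),(-.032,-.148,h)),('side',sb(417,361),(.032,-.148,h)),('side',sb(404,271),(-.032,.148,h)),('side',sb(432,274),(.032,.148,h))]
x0=[.5,0,-.2]
print('rail');fit(rt,x0);fit(rs,x0);fit(rt+rs,x0)
g=atz('top',*c1(695,260),.044);x0=[g[0],g[1],.5];a=.032;print(g)
ct=[('top',c1(712,196),(a,-a,h)),('top',c1(760,275),(-a,-a,h)),('top',c1(672,328),(-a,a,h)),('top',c1(628,245),(a,a,h))]
cs=[('side',c2(108,262),(-a,a,h)),('side',c2(243,388),(-a,-a,h)),('side',c2(443,290),(a,-a,h)),('side',c2(335,188),(a,a,h))]
print('caddy');fit(ct,x0);fit(cs,x0);fit(ct+cs,x0)
# paddle top, local axes = caddy-like axes; paddle thin axis (x) unknown: try both
for L,(dx,dy) in (('thin=x',(.007,.018)),('thin=y',(.018,.007))):
    ps=[('side',c2(208,112),(-dx,dy,.09)),('side',c2(240,95),(dx,dy,.09)),('side',c2(322,162),(dx,-dy,.09)),('side',c2(286,182),(-dx,-dy,.09))]
    print(L);fit(ps,x0)
E
python3 m.py
```

```text
rail
[0.5473 0.0492] -13.7
[[-1.5, -0.1], [-1.4, -0.8], [1.4, 0.2], [1.6, -0.3], [0.4, -0.0], [-0.1, 0.5], [-0.1, 0.1], [-0.2, 0.2]]
[0.553  0.0433] -14.83
[[-0.8, 0.1], [0.7, 0.4], [-1.3, -0.1], [1.8, -1.1]]
[0.5487 0.0479] -13.89
[[-1.0, -0.7], [-1.0, -1.5], [1.8, -0.1], [1.9, -0.6], [0.9, -0.5], [0.3, -0.0], [0.4, -0.3], [0.2, -0.3], [-1.9, -0.7], [-0.4, -0.6], [-3.9, -0.7], [-0.9, -1.9]]
[ 0.46499429 -0.24055948  0.044     ]
caddy
[ 0.4642 -0.2395] 29.66
[[-0.4, -0.1], [-0.3, 0.9], [1.0, -0.2], [-0.0, -0.3]]
[ 0.4679 -0.2417] 26.39
[[0.4, -0.6], [-0.3, 0.8], [1.2, 0.9], [-2.2, -2.6]]
[ 0.4663 -0.2402] 28.45
[[0.2, -0.8], [-0.1, 0.4], [0.9, -1.0], [0.3, -1.4], [-0.5, -0.5], [-0.3, 0.5], [0.5, -0.0], [-3.7, -3.0]]
thin=x
[ 0.4651 -0.2409] 30.45
[[-1.1, 0.2], [0.5, -0.4], [0.8, -0.1], [-0.4, 0.2]]
thin=y
[ 0.4656 -0.2411] 66.46
[[1.1, 8.1], [2.6, -0.6], [-1.2, -7.9], [-2.0, 0.5]]
```

```bash
cat >> h.py <<'E'
def to(x,y,z,yaw=None):
    s=arm.get_state();r=R.from_euler('xyz',s['ee_rot'],degrees=True)
    d=r.inv().apply(np.array([x,y,z])-s['position'])*1000
    print('tool shift',d.round(1),'norm',np.linalg.norm(d).round(1),'twist',None if yaw is None else round(-((yaw-s['ee_rot'][2]+180)%360-180),1))
E
python3 -c "
from h import *
to(.44,.22,.32,120)"
```

```text
tool shift [-364.8 -344.7  -88.9] norm 509.7 twist 44.4
```

```bash
python3 -m crank '[[[0,0,-50],0],[[-20,-20,-30],0],[[-42,-38,0],0],[[-42,-38,0],0],[[-42,-38,0],0]]' 0.0 40
```

```text
clock: 0.72
position: [0.2866, 0.4801, 0.3111]
ee_rot: [-180.0, -0.0, 164.4]
contact_force: [1.3, 0.2, 0.3]
opening: 0.504
```

```bash
python3 -m crank '[[[-42,-38,0],0],[[-42,-38,0],0],[[-42,-38,0],0],[[-42,-38,0],0],[[-30,-30,0],0]]'; python3 -c "
from h import *
to(.47,-.0,.25,120);to(.465,-.241,.15,120)"
```

```text
clock: 1.35
position: [0.4287, 0.2511, 0.3113]
ee_rot: [-180.0, -0.0, 164.3]
contact_force: [0.2, 0.8, 0.2]
opening: 0.5
tool shift [-107.6 -230.6   61.3] norm 261.7 twist 44.3
tool shift [-167.8 -464.   161.3] norm 519.1 twist 44.3
```

```bash
python3 -m crank '[[[-25,-50,5],0],[[-25,-50,10],0],[[-25,-50,15],0],[[-25,-50,15],0],[[-10,-55,15],0]]';python3 -m crank '[[[-10,-55,0],0],[[-10,-55,0],0],[[-10,-50,0],0],[[0,0,0],10.5],[[0,0,0],10.5]]';python3 -m crank '[[[0,0,0],10.5],[[0,0,0],10.5],[[0,0,0],2],[[0,0,0],0]]'; python3 -c "
from h import *
to(.465,-.241,.15,120)"
```

```text
clock: 1.98
position: [0.4654, -0.0236, 0.2509]
ee_rot: [-180.0, 0.0, 164.4]
contact_force: [0.5, -0.2, -0.1]
opening: 0.501
clock: 2.6
position: [0.4507, -0.1846, 0.2511]
ee_rot: [-180.0, -0.0, 143.0]
contact_force: [0.6, -0.3, 0.6]
opening: 0.501
clock: 3.1
position: [0.4511, -0.1839, 0.2513]
ee_rot: [-180.0, -0.0, 120.6]
contact_force: [0.9, 0.5, -0.5]
opening: 0.498
tool shift [-56.3 -17.1 101.3] norm 117.1 twist 0.6
```

```bash
python3 -m crank '[[[-28,-8.5,0],0.6],[[-28,-8.5,0],0],[[0,0,50],0],[[0,0,51],0],[[0,0,0],0]]'; python3 - <<'E'
from h import *
st();to(.465,-.241,.11,120)
a=snap('top','t1.png');b=snap('side','s1.png')
x=np.hstack([cv2.resize(a[215:285,317:387],(400,400),interpolation=3),cv2.resize(b[200:340,200:340],(400,400),interpolation=3)])
cv2.imwrite('pics/d1.png',x)
E
```

```text
clock: 3.72
position: [0.4625, -0.2405, 0.148]
ee_rot: [-179.7, -0.2, 119.9]
contact_force: [0.3, 0.1, 0.7]
opening: 0.496
clock 3.725
position [ 0.4625 -0.2405  0.148 ]
ee_rot [-179.715    -0.2001  119.9266]
contact_force [0.2857 0.1498 0.7469]
moment [-0.0324  0.0317  0.0089]
opening 0.4961
qpos [-17.2926  20.8687  46.2689 117.9937 -19.6757  49.2873  70.1744]
tool shift [-1.8  2.1 38. ] norm 38.1 twist -0.1
```

View pics/d1.png

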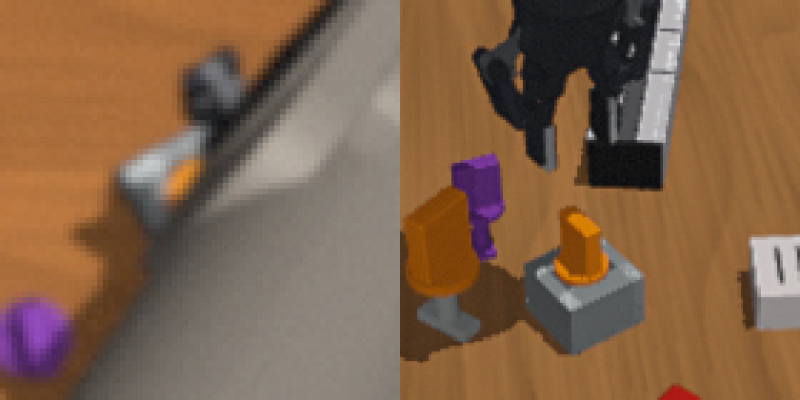

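The gripper (left finger (545,165), right finger (610,140)) straddles the orange stop in the caddy. I'll descend now.

```bash
python3 -m crank '[[[-2,2,30],0],[[0,0,30],0],[[0,0,20],0],[[0,0,10],0],[[0,0,0],0]]'; python3 - <<'E'
from h import *
st();to(.465,-.241,.054,120)
b=snap('side','s2.png')
cv2.imwrite('pics/d2.png',cv2.resize(b[240:330,215:305],(540,540),interpolation=3))
E
```

```text
clock: 4.45
position: [0.468, -0.2418, 0.0614]
ee_rot: [179.9, 0.0, 119.9]
contact_force: [0.0, -0.3, 0.2]
opening: 0.5
clock 4.45
position [ 0.468  -0.2418  0.0614]
ee_rot [1.799382e+02 4.270000e-02 1.198618e+02]
contact_force [ 0.0314 -0.2808  0.1793]
moment [ 0.0187  0.0009 -0.0078]
opening 0.5004
qpos [-10.6362  28.9022  39.105  120.6256 -28.5448  39.7066  77.3468]
tool shift [ 2.2 -2.3  7.4] norm 8.0 twist -0.1
```

View pics/d2.png

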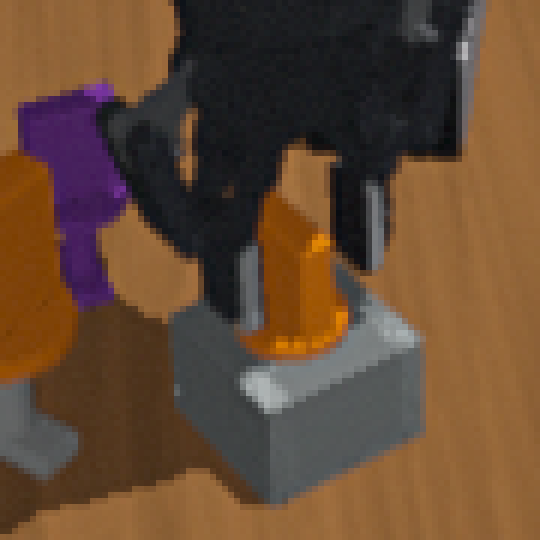

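The fingers sit either side of the paddle. The left pad is at (245,290), the right pad at (375,230), and the paddle centre is about (295,270). Next is lowering a little and gripping.

```bash
python3 -m crank '[[[2,-2,6],0],[[0,0,0],0]]'; python3 -m crank '[[[0,0,0],0],[[0,0,0],0],[[0,0,0],0],[[0,0,0],0],[[0,0,0],0]]' 1 60; python3 -c "
from h import *
st();to(.465,-.241,.054,120)"
```

```text
clock: 4.75
position: [0.4644, -0.2407, 0.0544]
ee_rot: [180.0, -0.0, 119.8]
contact_force: [-0.3, -0.0, -0.3]
opening: 0.502
clock: 5.38
position: [0.4647, -0.241, 0.0546]
ee_rot: [180.0, 0.0, 119.8]
contact_force: [-0.9, 0.8, 5.3]
opening: 0.157
clock 5.375
position [ 0.4647 -0.241   0.0546]
ee_rot [1.799864e+02 3.300000e-03 1.198231e+02]
contact_force [-0.9332  0.7567  5.2874]
moment [0.2045 0.1759 0.0309]
opening 0.1571
qpos [-10.2088  29.2981  38.5667 121.1692 -29.1178  38.848   77.8747]
tool shift [-0.2  0.2  0.6] norm 0.7 twist -0.2
```

```bash
python3 -m crank '[[[0,0,-10],0],[[0,0,-20],0],[[0,0,-30],0],[[0,0,-40],0],[[0,0,-40],0]]' - 80; python3 -c "
from h import *
st();to(.5475,.049,.18,166.3)"
```

```text
clock: 6.0
position: [0.4642, -0.2411, 0.1959]
ee_rot: [-180.0, -0.0, 119.8]
contact_force: [0.1, -0.1, -1.7]
opening: 0.149
clock 6.0
position [ 0.4642 -0.2411  0.1959]
ee_rot [-1.799763e+02 -3.800000e-03  1.197916e+02]
contact_force [ 0.1152 -0.0594 -1.696 ]
moment [ 0.0213 -0.0562  0.0113]
opening 0.1485
qpos [-20.9881  16.8068  49.8054 115.6012 -15.7339  54.426   66.683 ]
tool shift [210.3 216.4  15.9] norm 302.2 twist -46.5
```

```bash
python3 -m crank '[[[20,20,0],0],[[40,41,0],0],[[42,43,0],0],[[42,43,0],0],[[42,43,0],0]]';python3 -m crank '[[[24,26,0],0],[[0,0,10],-10],[[0,0,10],-10],[[0,0,10],-10],[[0,0,0],-10]]'; python3 -m crank '[[[0,0,0],-6.5],[[0,0,0],0],[[0,0,0],0]]'; python3 - <<'E'
from h import *
st();to(.5475,.049,.14,166.3)
a=snap('top','t3.png');b=snap('side','s3.png')
cv2.imwrite('pics/d3.png',np.hstack([cv2.resize(a[190:250,195:305],(400,218),interpolation=3).copy() if 0 else cv2.resize(a[180:260,205:285],(400,400),interpolation=3),cv2.resize(b[170:270,240:340],(400,400),interpolation=3)]))
E
```

```text
clock: 6.62
position: [0.5371, 0.0168, 0.1951]
ee_rot: [180.0, -0.0, 119.8]
contact_force: [1.5, -0.8, -0.8]
opening: 0.152
clock: 7.25
position: [0.547, 0.0484, 0.1641]
ee_rot: [-179.9, -0.0, 160.1]
contact_force: [-1.1, -0.5, -1.0]
opening: 0.152
clock: 7.62
position: [0.5475, 0.0486, 0.1646]
ee_rot: [-180.0, 0.0, 166.2]
contact_force: [1.3, -0.1, -1.3]
opening: 0.151
clock 7.625
position [0.5475 0.0486 0.1646]
ee_rot [-1.799958e+02  6.900000e-03  1.661518e+02]
contact_force [ 1.3198 -0.0552 -1.3209]
moment [-0.0092  0.0316  0.0141]
opening 0.1515
qpos [-38.3837  19.0439  32.5073 113.4589 -13.0249  51.0378  77.1069]
tool shift [ 0.1  0.4 24.6] norm 24.6 twist -0.1
```

View pics/d3.png

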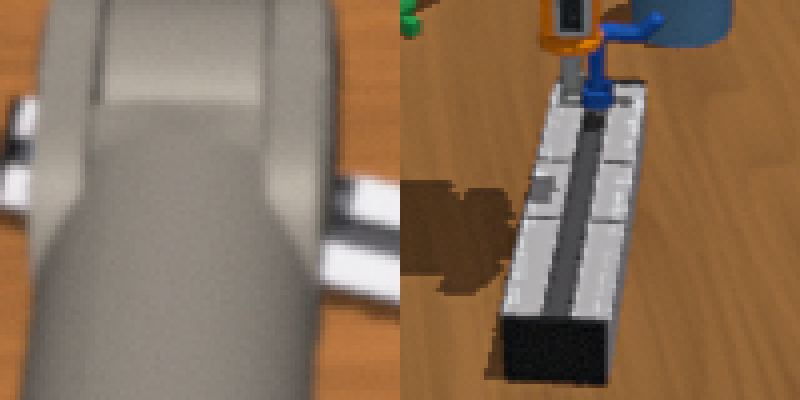

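The side view shows the stop held over the rail: collar (571,42), foot (570,97). The near mark runs across the slot at (576,218), the far mark at (590,161). I'll lower to just above the slot and check alignment.

```bash
python3 -m crank '[[[0,0,20],0],[[0,0,20],0],[[0,0,15],0],[[0,0,8],0],[[0,0,0],0]]'; python3 - <<'E'
from h import *
st()
b=snap('side','s4.png')
b=cv2.resize(b[180:255,260:320],(640,800)[::1],interpolation=3)[:600] if 0 else cv2.resize(b[180:250,250:330],(800,700),interpolation=3)[100:]
cv2.imwrite('pics/d4.png',b)
s=arm.get_state();p=s['position']
c,t=np.cos(np.radians(76.2)),np.sin(np.radians(76.2))
zf=p[2]-.0476
pts={'tcp':p,'foot0':[p[0],p[1],zf],'foot+':[p[0]+c*.017,p[1]+t*.017,zf],'foot-':[p[0]-c*.017,p[1]-t*.017,zf]}
q=np.radians(-13.7)
for k,l in {'mid':(0,0),'m+':(0,.035),'m-':(0,-.035),'nearend':(0,-.148),'mL':(-.009,-.035),'mR':(.009,-.035)}.items(): pts[k]=[.5475+np.cos(q)*l[0]-np.sin(q)*l[1],.049+np.sin(q)*l[0]+np.cos(q)*l[1],.044]
for k,v in pts.items():
    u=proj('side',v)[0]; print(k,((u+.5-[250,180])*10-.5-[0,100]).round(0))
E
```

```text
clock: 8.35
position: [0.5474, 0.0486, 0.1011]
ee_rot: [-180.0, -0.0, 166.3]
contact_force: [-0.2, 0.0, -1.4]
opening: 0.148
clock 8.35
position [0.5474 0.0486 0.1011]
ee_rot [-1.799718e+02 -3.000000e-02  1.663022e+02]
contact_force [-0.2474  0.0016 -1.3653]
moment [ 0.0846 -0.0462  0.035 ]
opening 0.148
qpos [-35.704   24.33    29.8404 116.0543 -17.182   43.8751  80.7676]
tcp [341.  82.]
foot0 [344. 243.]
foot+ [351. 209.]
foot- [337. 279.]
mid [344. 275.]
m+ [358. 204.]
m- [329. 349.]
nearend [277. 614.]
mL [294. 348.]
mR [365. 351.]
```

View pics/d4.png

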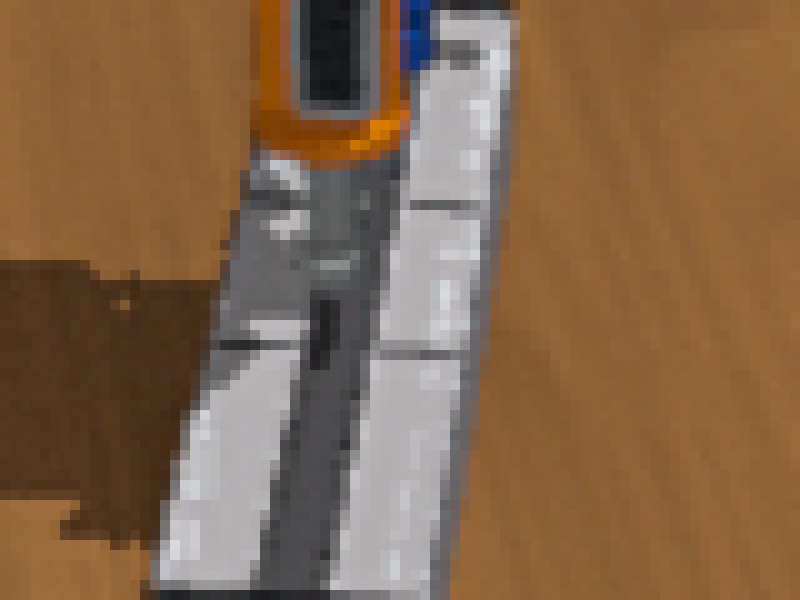

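The foot's near end is at about (333,275) and would land at (333,310). The slot centre there is about (345,310), so I need roughly 3.5 mm toward rail +x, which is tool −x. Along the rail it is centred between the marks (y=349 and y=204).

```bash
python3 -m crank '[[[-3.7,0,0],0],[[0,0,4],0],[[0,0,0],0],[[0,0,0],0]]'; python3 - <<'E'
from h import *
st()
b=snap('side','s5.png')
b=cv2.resize(b[190:235,262:308],(800,800*45//46),interpolation=cv2.INTER_CUBIC)[150:750]
cv2.imwrite('pics/d5.png',b)
E
```

```text
clock: 8.9
position: [0.5511, 0.0478, 0.0973]
ee_rot: [-180.0, -0.0, 166.3]
contact_force: [0.6, -0.1, -0.8]
opening: 0.155
clock 8.9
position [0.5511 0.0478 0.0973]
ee_rot [-1.799967e+02 -3.800000e-03  1.663235e+02]
contact_force [ 0.5536 -0.1482 -0.8135]
moment [-0.0403  0.0332 -0.0261]
opening 0.1553
qpos [-35.2457  24.9336  29.5887 115.7479 -17.563   43.6088  81.2304]
```

View pics/d5.png

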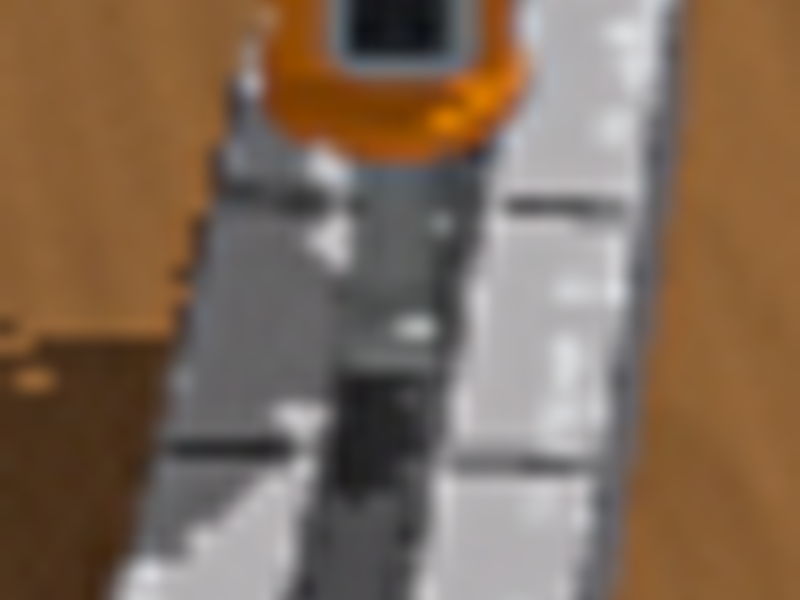

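The foot end is centred at about (390,365) and would land at (391,400), where the slot centre is about (390,400). The neck is at about 396 against a slot centre of 402 there, so I'll make a small trim and descend carefully.

```bash
python3 -m crank '[[[-0.4,0,1],1.2],[[0,0,2],0],[[0,0,1.5],0],[[0,0,0],0]]'; python3 -m crank '[[[0,0,1],0],[[0,0,1],0],[[0,0,0],0]]'
```

```text
clock: 9.45
position: [0.5514, 0.0477, 0.0926]
ee_rot: [-180.0, -0.0, 165.1]
contact_force: [0.4, -0.4, -1.3]
opening: 0.153
clock: 9.82
position: [0.5515, 0.0477, 0.0907]
ee_rot: [-180.0, -0.0, 165.1]
contact_force: [-0.2, 0.3, -0.8]
opening: 0.157
```

```bash
python3 -m crank '[[[0,0,1],0],[[0,0,1],0],[[0,0,0],0]]'; python3 -m crank '[[[0,0,1],0],[[0,0,1],0],[[0,0,0],0]]'
```

```text
clock: 10.2
position: [0.5514, 0.0477, 0.0887]
ee_rot: [-180.0, -0.0, 165.1]
contact_force: [-0.5, 0.6, -1.6]
opening: 0.154
clock: 10.58
position: [0.5514, 0.0477, 0.0867]
ee_rot: [-180.0, -0.0, 165.1]
contact_force: [0.5, 0.2, -0.7]
opening: 0.156
```

```bash
python3 -m crank '[[[0,0,1],0],[[0,0,1],0],[[0,0,0],0]]'; python3 -m crank '[[[0,0,1],0],[[0,0,1],0],[[0,0,0],0]]'
```

```text
clock: 10.95
position: [0.5515, 0.0477, 0.0847]
ee_rot: [-180.0, -0.0, 165.1]
contact_force: [0.4, 0.6, -1.4]
opening: 0.153
clock: 11.32
position: [0.5514, 0.0477, 0.0827]
ee_rot: [-180.0, -0.0, 165.1]
contact_force: [-0.4, 0.9, -0.6]
opening: 0.152
```

```bash
python3 -m crank '[[[0,0,1],0],[[0,0,1],0],[[0,0,0],0]]'; python3 -m crank '[[[0,0,1],0],[[0,0,1],0],[[0,0,0],0]]'; python3 -m crank '[[[0,0,1],0],[[0,0,1],0],[[0,0,0],0]]'
```

```text
clock: 11.7
position: [0.5514, 0.0477, 0.0807]
ee_rot: [-180.0, -0.0, 165.1]
contact_force: [0.6, -0.0, -1.2]
opening: 0.152
clock: 12.08
position: [0.5514, 0.0477, 0.0787]
ee_rot: [-180.0, -0.0, 165.1]
contact_force: [0.5, 1.1, -1.3]
opening: 0.155
clock: 12.45
position: [0.5514, 0.0477, 0.0767]
ee_rot: [-180.0, -0.0, 165.1]
contact_force: [-0.4, 0.6, -1.5]
opening: 0.154
```

```bash
python3 -m crank '[[[0,0,1],0],[[0,0,0.5],0],[[0,0,0],0]]'; python3 -m crank '[[[0,0,1],0],[[0,0,0.5],0],[[0,0,0],0]]'
```

```text
clock: 12.82
position: [0.5515, 0.0477, 0.0753]
ee_rot: [-180.0, -0.0, 165.1]
contact_force: [0.2, -0.5, -0.1]
opening: 0.153
clock: 13.2
position: [0.5516, 0.0477, 0.0739]
ee_rot: [180.0, 0.0, 165.1]
contact_force: [-0.7, -0.0, 2.4]
opening: 0.157
```

Bed contact started at about z=0.075. I'll press on gently.

```bash
python3 -m crank '[[[0,0,0.7],0],[[0,0,0.7],0],[[0,0,0],0],[[0,0,0],0]]'; python3 -c "
from h import *
st()"
```

```text
clock: 13.7
position: [0.5516, 0.0477, 0.0725]
ee_rot: [180.0, 0.0, 165.1]
contact_force: [-0.4, -0.2, 5.2]
opening: 0.151
clock 13.7
position [0.5516 0.0477 0.0725]
ee_rot [1.799985e+02 6.800000e-03 1.651218e+02]
contact_force [-0.369  -0.2297  5.2367]
moment [-0.0291  0.0959  0.0225]
opening 0.151
qpos [-34.2239  27.1945  28.5143 116.4506 -19.4602  40.904   81.6395]
```

```bash
python3 -m crank '[[[0,0,0.6],0],[[0,0,0.6],0],[[0,0,0],0],[[0,0,0],0]]'; python3 -m crank '[[[0,0,0],0]]'
```

```text
clock: 14.2
position: [0.5516, 0.0477, 0.0714]
ee_rot: [180.0, 0.0, 165.1]
contact_force: [-0.7, -0.1, 7.0]
opening: 0.146
clock: 14.32
position: [0.5516, 0.0477, 0.0714]
ee_rot: [180.0, 0.0, 165.1]
contact_force: [-1.1, 0.1, 6.7]
opening: 0.15
```

```bash
python3 -m crank '[[[0,0,0.5],0],[[0,0,0],0]]'; python3 -m crank '[[[0,0,0],4],[[0,0,0],4],[[0,0,0],4],[[0,0,0],0]]';python3 -c "
from h import *
st()"
```

```text
clock: 14.58
position: [0.5516, 0.0477, 0.0709]
ee_rot: [180.0, 0.0, 165.1]
contact_force: [-1.7, -0.8, 7.6]
opening: 0.154
clock: 15.08
position: [0.5519, 0.0477, 0.071]
ee_rot: [180.0, 0.0, 153.1]
contact_force: [0.0, -0.1, 8.7]
opening: 0.158
clock 15.075
position [0.5519 0.0477 0.071 ]
ee_rot [1.799868e+02 4.160000e-02 1.530569e+02]
contact_force [ 0.0106 -0.0905  8.6736]
moment [-0.0885  0.0808 -0.0563]
opening 0.1578
qpos [-36.5432  28.0328  31.6127 116.605  -21.9918  41.092   71.947 ]
```

```bash
python3 -m crank '[[[0,0,0],5],[[0,0,0],5],[[0,0,0],5],[[0,0,0],0]]';python3 -c "
from h import *
st()"
```

```text
clock: 15.58
position: [0.5519, 0.0478, 0.0709]
ee_rot: [180.0, 0.0, 138.0]
contact_force: [-0.3, -0.3, 8.0]
opening: 0.156
clock 15.575
position [0.5519 0.0478 0.0709]
ee_rot [1.799795e+02 3.610000e-02 1.380400e+02]
contact_force [-0.3461 -0.273   7.9821]
moment [-0.021   0.1028 -0.0575]
opening 0.1556
qpos [-39.4684  29.0557  35.5706 116.759  -25.1148  41.6871  59.8648]
```

```bash
python3 -m crank '[[[0,0,0],7],[[0,0,0],7],[[0,0,0],7],[[0,0,0],7],[[0,0,0],0]]';python3 -m crank '[[[0,0,0],7],[[0,0,0],7],[[0,0,0],7],[[0,0,0],7],[[0,0,0],0]]';python3 -m crank '[[[0,0,0],6],[[0,0,0],0],[[0,0,0],0]]';python3 - <<'E'
from h import *
st()
b=snap('side','s6.png')
cv2.imwrite('pics/d6.png',cv2.resize(b[175:250,255:330],(600,600),interpolation=3))
E
```

```text
clock: 16.2
position: [0.5519, 0.0478, 0.0709]
ee_rot: [180.0, 0.0, 110.0]
contact_force: [-0.4, -0.4, 7.3]
opening: 0.154
clock: 16.82
position: [0.5515, 0.0481, 0.0708]
ee_rot: [-180.0, -0.0, 82.0]
contact_force: [-1.8, 2.2, 8.4]
opening: 0.153
clock: 17.2
position: [0.5513, 0.0483, 0.0708]
ee_rot: [-180.0, -0.0, 76.1]
contact_force: [-2.5, 2.9, 9.8]
opening: 0.153
clock 17.2
position [0.5513 0.0483 0.0708]
ee_rot [-1.799653e+02 -2.880000e-02  7.614250e+01]
contact_force [-2.4576  2.8856  9.818 ]
moment [ 0.691   0.6428 -0.037 ]
opening 0.153
qpos [-50.3839  35.352   51.6336 117.3026 -39.0398  46.1529  10.9511]
```

View pics/d6.png

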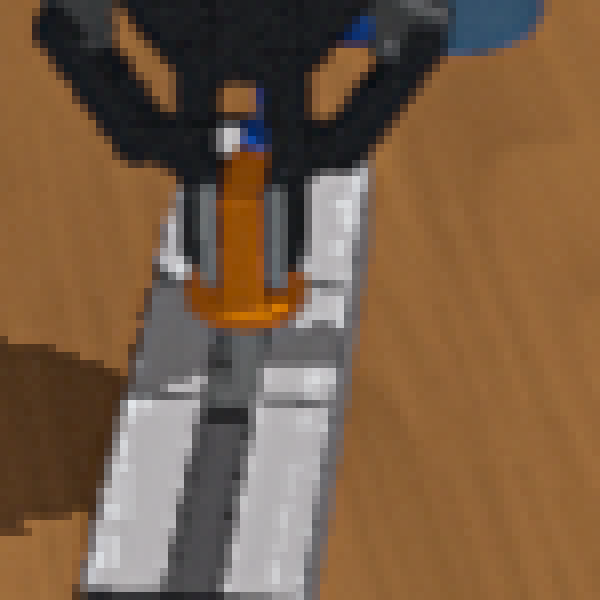

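The picture shows the paddle (242,230) now edge-on along the rail, with the collar (246,300) between the marks. The lateral force has crept up because the stop is held slightly off the tool axis. I'll relieve it sideways.

```bash
python3 -m crank '[[[0,-1,0],0],[[0,0,0],0],[[0,0,0],0]]';python3 -m crank '[[[0,-1,0],0],[[0,0,0],0],[[0,0,0],0]]';python3 -c "
from h import *
st()"
```

```text
clock: 17.62
position: [0.5511, 0.0483, 0.071]
ee_rot: [179.9, -0.0, 76.1]
contact_force: [0.8, 1.2, 8.5]
opening: 0.155
clock: 18.0
position: [0.5509, 0.0484, 0.0713]
ee_rot: [179.9, -0.0, 76.1]
contact_force: [4.1, 0.0, 7.9]
opening: 0.148
clock 18.0
position [0.5509 0.0484 0.0713]
ee_rot [ 1.798596e+02 -4.120000e-02  7.612950e+01]
contact_force [4.0702 0.0481 7.8671]
moment [ 0.1872 -1.0361 -0.0297]
opening 0.1483
qpos [-50.5557  35.2024  51.721  117.4721 -39.0225  45.9384  10.9025]
```

```bash
python3 -m crank '[[[0,0.9,0],0],[[0,0,0],0],[[0,0,0],0]]';python3 -m crank '[[[0,0,-0.3],0],[[0,0,0],0],[[0,0,0],0]]'; python3 -c "
from h import *
st()"
```

```text
clock: 18.38
position: [0.5512, 0.0483, 0.0711]
ee_rot: [179.9, -0.0, 76.1]
contact_force: [1.0, 1.5, 8.9]
opening: 0.152
clock: 18.75
position: [0.5511, 0.0483, 0.0714]
ee_rot: [179.9, -0.0, 76.1]
contact_force: [1.3, 1.2, 7.0]
opening: 0.155
clock 18.75
position [0.5511 0.0483 0.0714]
ee_rot [ 1.79934e+02 -3.59000e-02  7.61337e+01]
contact_force [1.3236 1.1924 6.9599]
moment [ 0.3944 -0.282  -0.0236]
opening 0.1549
qpos [-50.4963  35.2468  51.7089 117.3863 -39.001   46.0592  10.9025]
```

```bash
python3 -m crank '[[[0,0,-0.3],0],[[0,0,0],0],[[0,0,0],0]]';python3 -m crank '[[[0,0,-0.2],0],[[0,0,0],0],[[0,0,0],0]]'
```

```text
clock: 19.12
position: [0.5512, 0.0483, 0.0717]
ee_rot: [179.9, -0.0, 76.1]
contact_force: [1.0, 0.8, 6.9]
opening: 0.153
clock: 19.5
position: [0.5511, 0.0482, 0.0717]
ee_rot: [179.9, -0.0, 76.1]
contact_force: [3.2, 2.3, 5.5]
opening: 0.153
```

```bash
python3 -m crank '[[[0,0,-0.2],0],[[0,0,0],0],[[0,0,0],0]]';python3 -m crank '[[[0,0,-0.2],0],[[0,0,0],0],[[0,0,0],0]]'; python3 -m crank '[[[0,0,-0.2],0],[[0,0,0],0],[[0,0,0],0]]'
```

```text
clock: 19.88
position: [0.551, 0.0483, 0.0718]
ee_rot: [179.9, -0.0, 76.1]
contact_force: [5.7, 1.8, 0.1]
opening: 0.156
clock: 20.25
position: [0.551, 0.0482, 0.0718]
ee_rot: [179.9, -0.0, 76.1]
contact_force: [6.5, 1.4, -5.1]
opening: 0.151
clock: 20.62
position: [0.5509, 0.0483, 0.0718]
ee_rot: [179.9, 0.0, 76.1]
contact_force: [8.9, 2.4, -8.0]
opening: 0.152
```

```bash
python3 -m crank '[[[0,0,0.4],0],[[0,0.7,0],0],[[0,0,0],0],[[0,0,0],0]]'; python3 -c "
from h import *
st()"
```

```text
clock: 21.12
position: [0.5511, 0.0482, 0.0718]
ee_rot: [-180.0, -0.0, 76.1]
contact_force: [1.1, 3.2, 5.0]
opening: 0.154
clock 21.125
position [0.5511 0.0482 0.0718]
ee_rot [-1.799886e+02 -2.360000e-02  7.613870e+01]
contact_force [1.1296 3.1896 5.0304]
moment [ 0.7983 -0.4638 -0.0207]
opening 0.1537
qpos [-50.4815  35.2535  51.7389 117.3205 -38.9392  46.1991  10.8741]
```

```bash
python3 -m crank '[[[0.6,0,-0.2],0],[[0,0,0],0],[[0,0,0],0]]'; python3 -m crank '[[[0,0,0],0],[[0,0,0],0],[[0,0,0],0],[[0,0,0],0]]' 0
```

```text
clock: 21.5
position: [0.5512, 0.0484, 0.0718]
ee_rot: [-180.0, 0.0, 76.1]
contact_force: [3.7, 1.1, -0.3]
opening: 0.154
clock: 22.0
position: [0.5511, 0.0484, 0.0719]
ee_rot: [-180.0, 0.0, 76.1]
contact_force: [0.5, -0.3, 0.8]
opening: 0.499
```

Released with almost no force. I'll retreat straight up, move aside for a clear view, and look.

```bash
python3 -m crank '[[[0,0,-20],0],[[0,0,-30],0],[[0,0,-50],0],[[0,0,-55],0],[[0,0,-55],0]]'; python3 -m crank '[[[-55,0,0],0],[[-55,0,0],0],[[-55,0,0],0],[[-55,0,0],0],[[-45,0,0],0]]'; python3 -m crank '[[[0,0,0],0],[[0,0,0],0]]'; python3 - <<'E'
from h import *
st()
a=snap('top','t7.png');b=snap('side','s7.png')
cv2.imwrite('pics/d7.png',np.hstack([cv2.resize(a[180:260,200:280],(400,400),interpolation=3),cv2.resize(b[170:270,240:340],(400,400),interpolation=3)]))
E
```

```text
clock: 22.62
position: [0.5509, 0.0477, 0.2847]
ee_rot: [180.0, -0.0, 76.1]
contact_force: [-0.9, 1.3, 0.2]
opening: 0.501
clock: 23.25
position: [0.4865, -0.2112, 0.2831]
ee_rot: [180.0, -0.0, 76.0]
contact_force: [0.4, 0.2, -0.3]
opening: 0.499
clock: 23.5
position: [0.4876, -0.2089, 0.2825]
ee_rot: [180.0, -0.0, 76.1]
contact_force: [0.6, 1.0, 0.2]
opening: 0.499
clock 23.5
position [ 0.4876 -0.2089  0.2825]
ee_rot [ 1.799872e+02 -2.960000e-02  7.607830e+01]
contact_force [0.6317 0.9981 0.1709]
moment [-0.0076  0.0012 -0.0164]
opening 0.4986
qpos [-41.0544  16.5625  70.1013 109.4915 -17.1369  65.7133  21.5618]
```

View pics/d7.png

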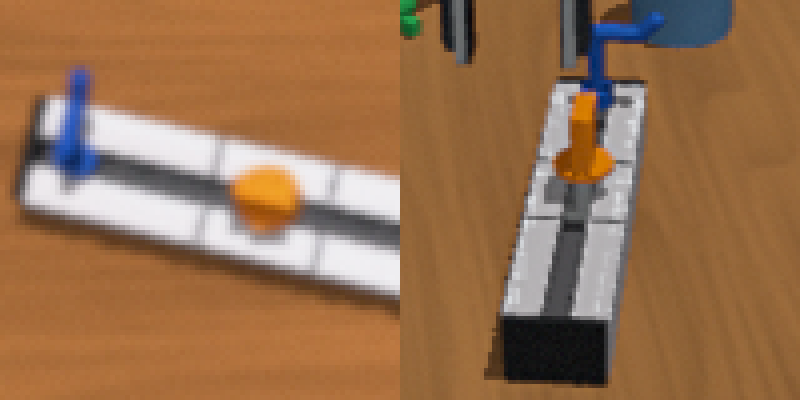

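The stop stands upright with its collar (266,200) midway between the marks at x≈210 and 325 in the top view. Its paddle edge runs parallel to the rail, so the foot is across the slot. I'm handing it in.

```bash
python3 -c "
from h import *
print(arm.finish_job())"
```

```text
the job is handed in; nothing more can be done
None
```

The small orange stop is out of its caddy and locked in the rail. It stands upright, roughly midway between the black marks, and I handed the job in at about 23.5 s.

- **Fit:** I lowered it lengthways into the slot and met the spring with the tool tip at about z = 0.075 m. I pressed to roughly 9 N and turned it 89°.
- **Forces:** Easing off, I overshot slightly. The pull upward reached about 7 N, under the 10 N limit, and I backed it off at once. The sideways force peaked at about 9 N during that same pull. I opened the gripper with about 1 N net vertical force on it and about 4 N sideways.
- **Last checks:** In the final top and side pictures the stop is upright, with its paddle parallel to the rail, so the foot should lie across the slot within a couple of degrees. The arm is clear, with its force reading back at noise level. I felt nothing touch the other objects, but I did not compare before-and-after pictures of them.
- **Disagreement:** The two cameras placed the rail about 6–8 mm apart. I went by where the foot sat relative to the slot in the side view, and it dropped in without touching.

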